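Gang three stone blanks squarely in the squaring fixture

TASK

Gang the three stone blanks for edge grinding: gently lay the loose blank flat on the two already in the squaring fixture, then push the whole pile home so that every blank lies flush against both fences. While the pile stays square, swing the hold-down arm over so that its rubber foot rests on the top blank, let go, and leave the cup, the green bar and the jar where they are.

Things in the scene. Friction and masses are not known exactly. Their poses are not given: they have to be found in the camera images.
- jig: squaring fixture, screwed to the bench: grey base plate 170 (x) x 230 (y) x 10 mm, origin at the centre of its underside. Two aluminium fences, 14 mm thick, tops 56 mm above the bench: the back fence's face is at own x = +60 mm (running y = -106 to +58), the side fence's face at own y = +70 mm (running x = -60 to +52). The other two sides are open
- home (a point): on the base plate's top (10 mm above the bench), axes as the fixture's: where the underside centre of the bottom blank is when home against both fences, long side along the back fence (fixture x = +30, y = +15 mm; fence faces 30 mm off in +x and 55 mm in +y). Second and third blank: 14 and 28 mm higher
- blank_low: flat sawn grey-green stone blank with slightly eased edges, 60 mm (own x) x 110 mm (own y) x 14 mm thick, about 250 g, honed (friction on stone and fixture about 0.35); origin at the centre of its underside. The darkest of the three. Lies askew on the base plate, short of both fences
- blank_mid: flat sawn grey-green stone blank with slightly eased edges, 60 mm (own x) x 110 mm (own y) x 14 mm thick, about 250 g, honed (friction on stone and fixture about 0.35); origin at the centre of its underside. Lies askew on blank_low
- blank_loose: flat sawn grey-green stone blank with slightly eased edges, 60 mm (own x) x 110 mm (own y) x 14 mm thick, about 250 g, honed (friction on stone and fixture about 0.35); origin at the centre of its underside. The lightest of the three. Lies flat on the bench to the right of the fixture, to become the top of the pile
- clamp (a joint): hinge of the blue hold-down arm (rad): 0 = level, foot resting on a pile of three; grows as it swings up; 1.57 = upright; starts at 1.9 to 2.25, leaning back beyond the side fence (stop at 2.3). Stiff (0.16 N m): stays where left near upright, but from about 0.8 down its weight (300 g) lowers it slowly on to the pile and keeps it there
- clamp_hinge (a point): hinge axis of the hold-down arm, 76 mm above the bench behind the side fence (fixture x = +30, y = +101 mm); the axis runs along the fixture's x, and the arm points to the fixture's -y when lowered
- clamp_knob (a point): centre of the black ball, 28 mm across, at the hold-down arm's free end, 157 mm from the hinge. The arm is a bar 16 mm wide, 10 mm thick; its rubber foot, 22 mm across, sits 76 mm from the hinge on the lower side, reaching 24 mm below the arm's middle line
- water_cup: blue plastic cup, 77 mm across, 86 mm tall; a bystander; origin at the centre of its underside
- compound_green: green polishing bar, 28 x 75 x 26 mm; a bystander; origin at the centre of its underside
- grit_fine: small clear jar with a dark grey lid, 56 mm across, 78 mm tall; a bystander; origin at the centre of its underside

How it is judged:
By the outcome, as a careful person would: the job done as asked, in the order asked, and still so for the second after the job is handed in, with the robot touching nothing.
It also fails if it takes over 67 s, if anything falls off the work surface, if the arm or the gripper's body presses on something with over 40 N, if the wrist force passes 120 N, or if a joint passes its speed limit or range.

ROBOT

A 7-joint arm with a two-finger parallel gripper is mounted at the origin on a cart in front of the work surface, level with it; the furniture and walls round the work are solid. World frame = base frame: x ahead of the robot, y to its left, z up, the work surface at z = 0. Lengths are in m, angles in rad, forces in N, time in s.
With the tool pointing down it reaches from about 0.35 to 0.9 m from the base axis. Payload 19.9 kg.
Tool frame: the origin (TCP) lies at the very end of the fingers, on their centre line; the grasp point (between the pads) lies 19 mm behind it; z points along the fingers, y is the line along which they close (so a half turn about z gives the same grasp; the last joint's range is limited). The gripper opens to 85 mm and grips with 20 to 120 N. Pads are 22 mm wide; open, the fingers measure 114 mm over their backs; the gripper's body (76 mm by 85 mm) begins 54 mm behind the grasp point. The pads swing forward as they close: fully open they stand 13 mm farther back than shut.
Start: joints at [-1.157, 0.417, -0.01, 1.614, 0.005, 1.111, -0.053], TCP at [0.275, 0.561, 0.231] pointing down, gripper open.
Joint ranges: [-2.81, 2.81], [-0.39, 2.02], [-1.27, 1.25], [0.06, 2.57], [-1.19, 4.33], [0.19, 2], [-2.82, 2.82]. Speed limits (rad/s): [1.89, 1.89, 2.39, 2.39, 3.01, 3.01, 3.01].

INTERFACE

Orientations are given as [roll, pitch, yaw] about the fixed x, y, z axes, in that order (R = Rz(yaw) Ry(pitch) Rx(roll)).
In Python, from station import arm gives the robot as it stands.
- The arm moves only by the tool send_path, called as name(argument=value, ...) on one line, values as JSON. Schema: {"type":"object","properties":{"rows":{"type":"object","properties":{"increments":{"type":"array","items":{"type":"array","items":{"type":"number"},"minItems":7,"maxItems":7},"minItems":1,"maxItems":10}},"additionalProperties":false,"required":["increments"]},"clamp_n":{"type":"number"},"only":{"type":"string"},"quiet":{"type":"boolean"},"lines":{"type":"string"}},"required":["rows"],"additionalProperties":false}. rows is an object whose key "increments" holds a list of rows, 1 to 10 of them, each of 7 numbers: dx, dy, dz in m, then a rotation vector rx, ry, rz in rad, then the finger opening in m; each row is the pose to reach, as a shift and turn from the pose commanded when the call began, along the tool's axes at that moment; what a row does not reach only later rows make up. A row lasts 1/8 s, in which the tool goes at most 0.0625 m and 0.188 rad, less where a joint would pass 70% of its speed; a pose out of reach is approached as far as the arm can. The fingers move at their own pace and stop on an object; clamp_n is the grip in N (left out, the last holds). Time passes only in rows, so rows that do not move let the fingers close. The tool returns the time, the measured TCP pose, the force, the opening and the grip force at its end. only (a regular expression) keeps the lines of the reply that match it, lines (a string "A,B") keeps lines A to B, and quiet returns only ok. Input that does not fit is refused with a message, and nothing moves.
- arm.state(): the state, without advancing time (a new reading comes with each control period).
- arm.camera(name): name is "scene" or "top" or "wrist"; returns the picture (420x560x3 uint8, red, green, blue); there is no depth.
- arm.get_calibration(name): a dict with "intrinsics" (3x3 intrinsics, pixels), "k1" (the pictures are not rectified: a ray, as slopes to the right and down, at radius r is drawn at 1 + k1 r^2 times it, then the intrinsics apply), "rvec" (rotation vector, rad) and "tvec" (3), from world to camera coordinates, as OpenCV has them; the wrist camera has in their place "hand_eye" (4x4, takes a point from camera to tool coordinates, whose origin is the TCP and whose axes are the flange's). Camera axes: x right, y down, z forward; pixel columns grow to the right and rows downward; lengths in m; the calibration is good to about 2 mm. A picture is of the moment at which its call begins: read the wrist's pose just before it. get_calibration takes no time and is no camera call.
- arm.close_job(): hands the job in; it is judged then, once.
The state is a dict: "clock": time; "q": joint angles; "qd": joint speeds; "joint_efforts": joint torques, N m; "tool_pos": TCP position; "ee_rot": TCP orientation; "wrist_force": force on the tool from outside, world axes, zero at the start; "moment": the same for the moment, N m; "width": finger opening in m; "finger_force": force on a finger pad.
Only numpy, scipy, OpenCV 4.12 (cv2) and the standard library are available. Lean on these libraries where they do the work, as an engineer would, in place of code of your own. Each camera call takes 0.05 s, during which the arm holds its last target. There are 200 camera calls.

## Working session

There is one attempt and no reset: what is moved stays moved. The work goes in short steps, Python scripts to look and compute and a tool call to move; the robot and the scene stay as the last step left them, time stands still between calls to the robot, and variables do not carry over. Pictures are saved under pics/ and viewed, at most 10 in all, crops included, and the job is handed in when it is done.

```bash
ls; mkdir -p pics
```

Run:
```python
from station import arm
import cv2,numpy as np
s=arm.state();print(s['clock'],s['tool_pos'],s['ee_rot'],s['width'])
for n in ['scene','top']:
    cv2.imwrite(f'pics/{n}0.png',arm.camera(n)[:,:,::-1]);c=arm.get_calibration(n);print(n,{k:np.round(v,4).tolist() for k,v in c.items()})
print(arm.get_calibration('wrist'))
```

```text
pics
station.py
0.0 [0.27494058 0.56086487 0.23064302] [-3.14030292e+00  8.45996588e-05  2.68581416e+00] 0.08571483826729617
scene {'intrinsics': [[524.5461, 0.0, 280.1796], [0.0, 524.5461, 215.9683], [0.0, 0.0, 1.0]], 'k1': -0.0418, 'rvec': [1.114, -2.0699, 1.2237], 'tvec': [0.2012, 0.3287, 1.1135]}
top {'intrinsics': [[406.8915, 0.0, 275.8595], [0.0, 406.8915, 218.6247], [0.0, 0.0, 1.0]], 'k1': -0.116, 'rvec': [2.1946, -2.1749, 0.1355], 'tvec': [-0.1263, 0.5723, 0.9987]}
{'intrinsics': array([[303.36908234,   0.        , 279.24747949],
       [  0.        , 303.36908234, 210.63638397],
       [  0.        ,   0.        ,   1.        ]]), 'k1': -0.037378976379948685, 'hand_eye': array([[-1.50803463e-03, -9.56450038e-01, -2.91892191e-01,
         7.44633709e-02],
       [ 9.99998609e-01, -1.65035780e-03,  2.41363922e-04,
         4.33737539e-04],
       [-7.12579084e-04, -2.91891421e-01,  9.56451196e-01,
        -1.42495414e-01],
       [ 0.00000000e+00,  0.00000000e+00,  0.00000000e+00,
         1.00000000e+00]])}
```

View pics/top0.png

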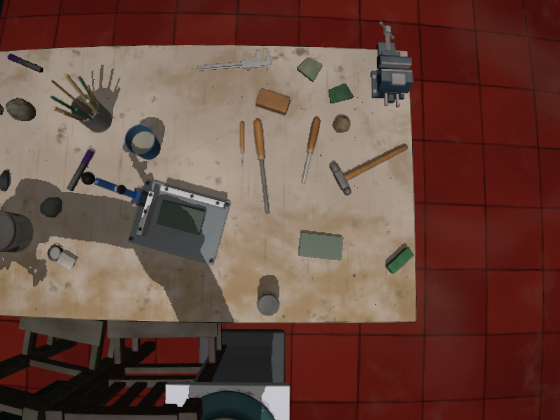

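View pics/scene0.png

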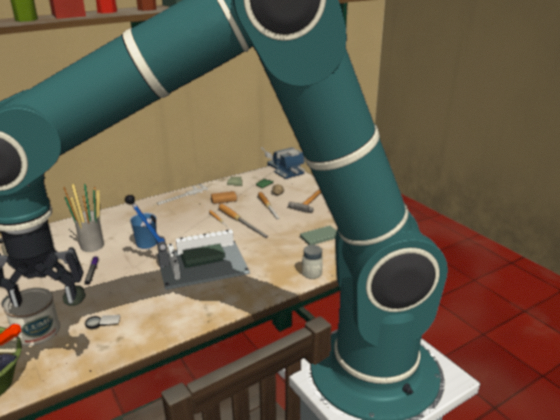

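The top view shows the fixture around (180,220), the dark blanks at (185,215) on it, the loose blank at (320,245), the jar at (268,300), the cup at (142,140), the green bar at (400,259), and the knob at (88,179). I'll enlarge the relevant part.

Create h.py:
```python
from station import arm
import cv2,numpy as np
from scipy.spatial.transform import Rotation as R
def cam(n):
    c=arm.get_calibration(n);K=c['intrinsics'];k=c['k1']
    if 'rvec' in c: Rm=R.from_rotvec(np.ravel(c['rvec'])).as_matrix();t=np.ravel(c['tvec'])
    else:
        s=arm.state();T=np.eye(4);T[:3,:3]=R.from_euler('xyz',s['ee_rot']).as_matrix();T[:3,3]=s['tool_pos']
        M=np.linalg.inv(T@c['hand_eye']);Rm=M[:3,:3];t=M[:3,3]
    return K,np.array([k,0,0,0,0.]),Rm,t
def px2w(C,uv,z):
    K,d,Rm,t=C
    n=cv2.undistortPointsIter(np.float64([[uv]]),K,d,None,None,(3,50,1e-10)).ravel()
    r=Rm.T@np.array([n[0],n[1],1]);o=-Rm.T@t
    return o+r*(z-o[2])/r[2]
def w2px(C,p):
    K,d,Rm,t=C
    return cv2.projectPoints(np.float64(p).reshape(-1,1,3),R.from_matrix(Rm).as_rotvec(),t,K,d)[0].reshape(-1,2)
def crop(im,x0,y0,w,h,f,name):
    cv2.imwrite(name,cv2.resize(im[y0:y0+h,x0:x0+w,::-1],None,fx=f,fy=f,interpolation=cv2.INTER_CUBIC))
def rel(p,yaw=None,s=None):
    "shift in current tool axes to world point p, turn to yaw (tool down)"
    s=s or arm.state();R0=R.from_euler('xyz',s['ee_rot'])
    out=R0.inv().apply(np.array(p)-s['tool_pos'])
    rv=(R0.inv()*R.from_euler('xyz',[np.pi,0,yaw])).as_rotvec() if yaw is not None else None
    return np.round(out,4),None if rv is None else np.round(rv,4)
```

Run:
```python
from h import *
im=cv2.imread('pics/top0.png')[:,:,::-1]
a=cv2.resize(im[165:275,70:240],None,fx=4.5,fy=4.5,interpolation=cv2.INTER_CUBIC)
cv2.imwrite('pics/jig.png',np.clip(a[:,:,::-1]*1.5,0,255))
crop(im,250,220,170,90,4.5,'pics/loose.png')
C=cam('top')
for n,uv,z in [('cup',(142,140),.086),('jar',(268,300),.078),('green',(400,259),.026),('loose',(320,245),.014),('knob',(88,179),.2)]: print(n,px2w(C,uv,z))
```

```text
cup [0.75826281 0.21038431 0.086     ]
jar [ 0.3746763 -0.1026576  0.078    ]
green [ 0.47304016 -0.44038142  0.026     ]
loose [ 0.5081975  -0.23515026  0.014     ]
knob [0.63849314 0.28944533 0.2       ][ WARN:0@0.049] global loadsave.cpp:1063 imwrite_ Unsupported depth image for selected encoder is fallbacked to CV_8U.
```

View pics/jig.png

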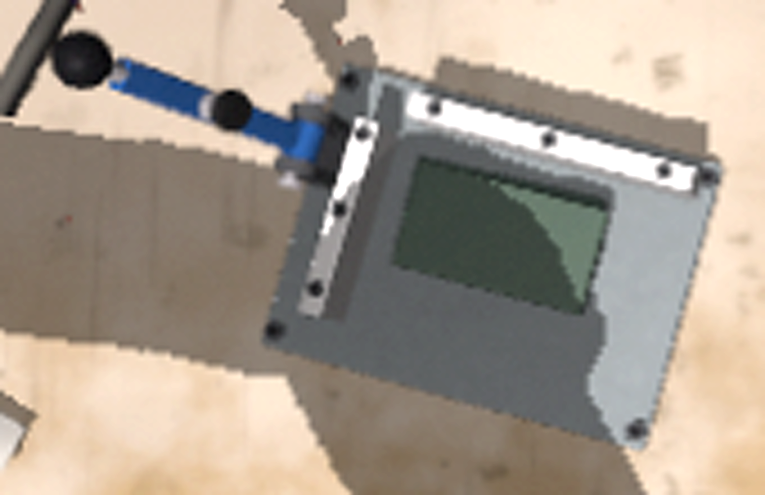

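View pics/loose.png

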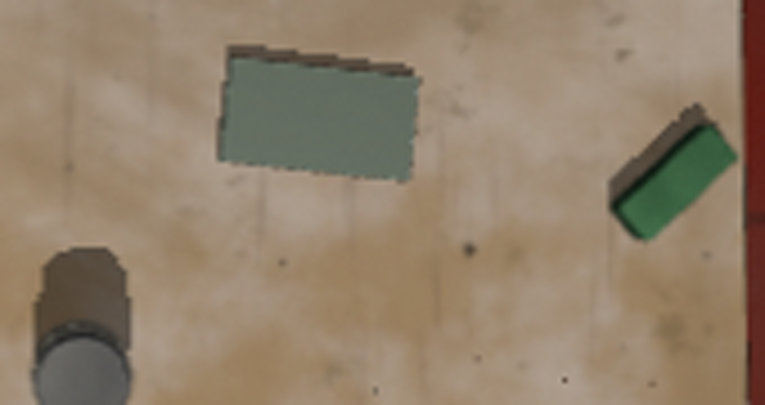

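The crops show jig plate corners at about (375,65), (722,165), (640,450), (265,345). Blank_mid top corners are at (418,155), (612,195), (588,313), (392,265), and loose-blank corners at (230,57), (418,78), (410,182), (219,159).

Add to h.py:
```python
def fit(C,uvs,z,loc,p0=None):
    W=np.array([px2w(C,u,z)[:2] for u in uvs]);L=np.array(loc,float)
    a=L-L.mean(0);b=W-W.mean(0)
    th=np.arctan2((a[:,0]*b[:,1]-a[:,1]*b[:,0]).sum(),(a*b).sum())
    c,s=np.cos(th),np.sin(th);Rm=np.array([[c,-s],[s,c]]);t=W.mean(0)-Rm@L.mean(0)
    return t,th,np.round((W-(L@Rm.T+t))*1000,1)
rect=lambda a,b:[(a,b),(a,-b),(-a,-b),(-a,b)]
```

Run:
```python
from h import *
C=cam('top')
j=lambda u,v:(70+(u+.5)/4.5-.5,165+(v+.5)/4.5-.5)
l=lambda u,v:(250+(u+.5)/4.5-.5,220+(v+.5)/4.5-.5)
t,th,r=fit(C,[j(345,62),j(722,162),j(640,450),j(265,345)],.01,rect(.085,.115));print('jig',t,th,r.tolist())
# fence inner corners on top: back fence ends (outer edge face x=.06 and .074)
t2,th2,r2=fit(C,[j(407,112),j(690,192),j(702,163),j(412,90),j(322,317),j(300,310),j(360,117),j(378,120)],.056,[(.06,.058),(.06,-.106),(.074,-.106),(.074,.058),(-.06,.07),(-.06,.084),(.052,.084),(.052,.07)]);print('fence',t2,th2,r2.tolist())
t,th,r=fit(C,[j(418,155),j(612,195),j(588,313),j(392,265)],.038,rect(.03,.055));print('mid',t,th,r.tolist())
c,s=np.cos(th2),np.sin(th2);print('mid in jig',np.array([[c,s],[-s,c]])@(t-t2),th-th2)
print('home',t2+np.array([[c,-s],[s,c]])@[.03,.015])
t,th,r=fit(C,[l(230,57),l(418,78),l(410,182),l(219,159)],.014,rect(.03,.055));print('loose',t,th,r.tolist())
```

```text
jig [0.56667588 0.12820824] -0.2515881395519006 [[-0.3, -0.8], [0.4, 1.3], [0.2, 2.6], [-0.3, -3.1]]
fence [0.56724951 0.12723411] -0.2535020426826429 [[0.6, -0.4], [-1.2, 0.7], [1.3, -2.1], [-0.6, 0.8], [0.0, 0.9], [0.2, -0.3], [-1.1, -1.4], [0.8, 2.0]]
mid [0.57641208 0.11655853] -0.204688115776297 [[2.2, 1.1], [3.0, -1.0], [-4.2, -1.4], [-1.0, 1.3]]
mid in jig [ 0.01154713 -0.00803646] 0.04881392690634592
home [0.60005264 0.13423084]
loose [ 0.50553412 -0.2367574 ] -0.10481803802642457 [[-0.7, -0.3], [-0.3, 1.1], [0.0, -0.3], [1.0, -0.5]]
```

Run:
```python
from h import *
print(rel([.5055,-.2368,.15],1.466))
```

send_path(rows={"increments": [[-0.558, -0.615, 0.03, 0, 0, 1.22, 0.085], [-0.558, -0.615, 0.03, 0, 0, 1.22, 0.085], [-0.558, -0.615, 0.03, 0, 0, 1.22, 0.085], [-0.558, -0.615, 0.03, 0, 0, 1.22, 0.085], [-0.558, -0.615, 0.03, 0, 0, 1.22, 0.085], [-0.558, -0.615, 0.03, 0, 0, 1.22, 0.085], [-0.558, -0.615, 0.03, 0, 0, 1.22, 0.085], [-0.558, -0.615, 0.03, 0, 0, 1.22, 0.085], [-0.558, -0.615, 0.03, 0, 0, 1.22, 0.085], [-0.558, -0.615, 0.03, 0, 0, 1.22, 0.085]]}, clamp_n=30)

```text
clock: 1.35
tool_pos: [0.4485, -0.0408, 0.2089]
ee_rot: [3.141, -0.0, 1.466]
wrist_force: [1.6, 0.9, 0.5]
width: 0.0849
finger_force: 0.0
```

Run:
```python
from h import *
print(rel([.5055,-.2368,.13],1.466))
```

```text
(array([-0.189 ,  0.0771,  0.0788]), array([ 0.0005, -0.0003,  0.0002]))
```

send_path(rows={"increments": [[-0.189, 0.077, 0.079, 0, 0, 0, 0.085], [-0.189, 0.077, 0.079, 0, 0, 0, 0.085], [-0.189, 0.077, 0.079, 0, 0, 0, 0.085], [-0.189, 0.077, 0.079, 0, 0, 0, 0.085], [-0.189, 0.077, 0.079, 0, 0, 0, 0.085], [-0.189, 0.077, 0.079, 0, 0, 0, 0.085]]})

```text
clock: 2.1
tool_pos: [0.505, -0.2343, 0.1297]
ee_rot: [-3.141, -0.0, 1.466]
wrist_force: [-0.2, 0.8, 0.6]
width: 0.0851
finger_force: 0.0
```

Run:
```python
from h import *
print(arm.state()['tool_pos'])
im=arm.camera('wrist');cv2.imwrite('pics/w1.png',im[:,:,::-1])
C=cam('wrist');t=np.array([.5055,-.2368]);a=-.105;c,s=np.cos(a),np.sin(a)
print(w2px(C,[[*(t+np.array([[c,-s],[s,c]])@p),.014] for p in rect(.03,.055)]))
```

```text
[ 0.5049572  -0.234295    0.12969681]
[[315.61747633 146.80977752]
 [311.6118707  265.38761676]
 [248.06423513 265.39696833]
 [244.08540984 146.83717664]]
```

View pics/w1.png

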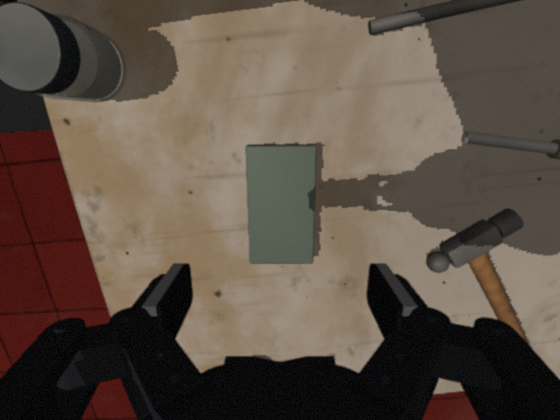

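The wrist view agrees with the predicted loose-blank pose to about 1 mm: its corners are at (247,145), (315,145), (313,264), (249,264). I'll descend and grip.

send_path(rows={"increments": [[0, 0, 0.06, 0, 0, 0, 0.085], [0, 0, 0.1, 0, 0, 0, 0.085], [0, 0, 0.118, 0, 0, 0, 0.08], [0, 0, 0.127, 0, 0, 0, 0.075], [0, 0, 0.127, 0, 0, 0, 0.05], [0, 0, 0.127, 0, 0, 0, 0.05], [0, 0, 0.127, 0, 0, 0, 0.05], [0, 0, 0.127, 0, 0, 0, 0.05], [0, 0, 0.127, 0, 0, 0, 0.05]]}, clamp_n=40)

```text
clock: 3.28
tool_pos: [0.5057, -0.235, 0.0037]
ee_rot: [3.14, 0.0, 1.466]
wrist_force: [-1.8, 1.4, 8.8]
width: 0.0587
finger_force: 44.4
```

send_path(rows={"increments": [[0, 0, -0.03, 0, 0, 0, 0.05], [0, 0, -0.08, 0, 0, 0, 0.05], [0, 0, -0.12, 0, 0, 0, 0.05], [0, 0, -0.12, 0, 0, 0, 0.05]]}, clamp_n=40)

```text
clock: 3.78
tool_pos: [0.5065, -0.2354, 0.1257]
ee_rot: [3.137, 0.001, 1.466]
wrist_force: [0.4, 0.3, -2.8]
width: 0.0586
finger_force: 44.8
```

Run:
```python
from h import *
print(rel([.5698,.1146,.12],1.348))
```

```text
(array([0.3547, 0.0263, 0.0056]), array([0.005 , 0.0003, 0.1179]))
```

send_path(rows={"increments": [[0.04, 0.003, 0, 0, 0, 0.03, 0.05], [0.09, 0.007, 0, 0, 0, 0.05, 0.05], [0.14, 0.011, 0, 0, 0, 0.07, 0.05], [0.19, 0.015, 0, 0, 0, 0.09, 0.05], [0.24, 0.018, 0, 0, 0, 0.1, 0.05], [0.29, 0.022, 0, 0, 0, 0.118, 0.05], [0.33, 0.025, 0.003, 0, 0, 0.118, 0.05], [0.355, 0.026, 0.006, 0, 0, 0.118, 0.05], [0.355, 0.026, 0.006, 0, 0, 0.118, 0.05], [0.355, 0.026, 0.006, 0, 0, 0.118, 0.05]]})

```text
clock: 5.03
tool_pos: [0.5678, 0.1145, 0.1162]
ee_rot: [-3.141, 0.001, 1.347]
wrist_force: [0.7, -0.2, -1.4]
width: 0.0586
finger_force: 44.8
```

Run:
```python
from h import *
print(rel([.5698,.1146,.05],1.348))
cv2.imwrite('pics/w2.png',arm.camera('wrist')[:,:,::-1])
```

```text
(array([0.0006, 0.002 , 0.0662]), array([-0.0006,  0.0009, -0.0008]))
```

View pics/w2.png

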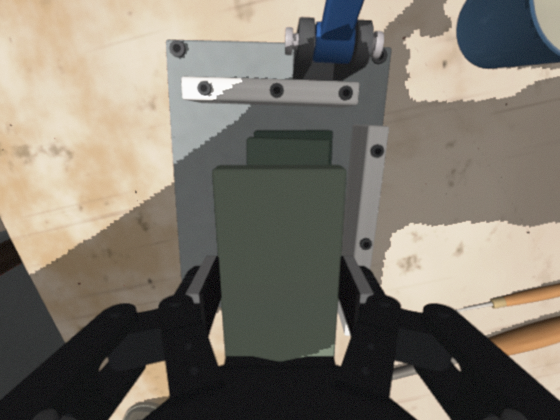

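The wrist view shows the held blank level. Beneath it, the mid's end runs along (248,138) to (330,139) and the low's end along (255,131) to (332,130), with the side fence's inner edge at row ~104.

Add to h.py:
```python
JT=np.array([.567,.1277]);JY=-.2525
def w2j(p):
    c,s=np.cos(JY),np.sin(JY);return np.array([[c,s],[-s,c]])@(np.array(p)[:2]-JT)
def j2w(p):
    c,s=np.cos(JY),np.sin(JY);return np.array([[c,-s],[s,c]])@np.array(p)+JT
```

Run:
```python
from h import *
C=cam('wrist')
for n,uv,z in [('mid-',(248,138),.038),('mid+',(330,139),.038),('low-',(255,131),.024),('low+',(332,130),.024),('sidef',(184,99),.056),('sidef2',(357,104),.056),('backf',(357,127),.056),('backf2',(354,250),.056)]: print(n,np.round(w2j(px2w(C,uv,z)),4))
print(w2j(arm.state()['tool_pos']))
```

```text
mid- [-0.0196  0.0482]
mid+ [0.0388 0.0491]
low- [-0.0157  0.0526]
low+ [0.0421 0.0549]
sidef [-0.0584  0.0726]
sidef2 [0.0514 0.0725]
backf [0.0528 0.0583]
backf2 [ 0.0593 -0.0283]
[ 0.00425809 -0.01278259]
```

send_path(rows={"increments": [[0, 0.001, 0.03, 0, 0, 0, 0.05], [0, 0.001, 0.055, 0, 0, 0, 0.05], [0, 0.001, 0.064, 0, 0, 0, 0.05], [0, 0.001, 0.068, 0, 0, 0, 0.05], [0, 0.001, 0.070, 0, 0, 0, 0.05], [0, 0.001, 0.071, 0, 0, 0, 0.05]]})

```text
clock: 5.82
tool_pos: [0.5695, 0.1152, 0.0463]
ee_rot: [3.141, -0.0, 1.348]
wrist_force: [1.2, -0.1, -2.5]
width: 0.0583
finger_force: 44.8
```

send_path(rows={"increments": [[0, 0, 0.001, 0, 0, 0, 0.05], [0, 0, 0.002, 0, 0, 0, 0.05], [0, 0, 0.003, 0, 0, 0, 0.05], [0, 0, 0.003, 0, 0, 0, 0.05]]})

```text
clock: 6.32
tool_pos: [0.5691, 0.1151, 0.0427]
ee_rot: [-3.142, 0.0, 1.348]
wrist_force: [-0.7, -0.4, -1.7]
width: 0.0583
finger_force: 44.8
```

send_path(rows={"increments": [[0, 0, 0.001, 0, 0, 0, 0.05], [0, 0, 0.001, 0, 0, 0, 0.05]]})

```text
clock: 6.58
tool_pos: [0.5692, 0.1151, 0.0418]
ee_rot: [3.141, -0.0, 1.348]
wrist_force: [-1.0, -0.9, -1.1]
width: 0.0581
finger_force: 45.0
```

send_path(rows={"increments": [[0, 0, 0.001, 0, 0, 0, 0.05], [0, 0, 0.001, 0, 0, 0, 0.05]]})

```text
clock: 6.82
tool_pos: [0.5696, 0.1152, 0.0417]
ee_rot: [3.141, -0.001, 1.348]
wrist_force: [-5.6, -1.2, 16.9]
width: 0.0587
finger_force: 46.7
```

send_path(rows={"increments": [[0, 0, 0.001, 0, 0, 0, 0.05], [0, 0, 0.001, 0, 0, 0, 0.05]]})

```text
clock: 7.08
tool_pos: [0.57, 0.1152, 0.0416]
ee_rot: [3.14, -0.002, 1.348]
wrist_force: [-9.9, -1.3, 33.9]
width: 0.0584
finger_force: 48.5
```

send_path(rows={"increments": [[0, 0, -0.0015, 0, 0, 0, 0.05], [0, 0, -0.0015, 0, 0, 0, 0.062], [0, 0, -0.0015, 0, 0, 0, 0.066], [0, 0, -0.0015, 0, 0, 0, 0.066]]})

```text
clock: 7.58
tool_pos: [0.5691, 0.1151, 0.0411]
ee_rot: [-3.141, 0.0, 1.348]
wrist_force: [0.4, 0.3, 0.6]
width: 0.0663
finger_force: 0.0
```

send_path(rows={"increments": [[0, 0, -0.01, 0, 0, 0, 0.068], [0, 0, -0.04, 0, 0, 0, 0.068], [0, 0, -0.09, 0, 0, 0, 0.068], [0, 0, -0.11, 0, 0, 0, 0.068], [0, 0, -0.11, 0, 0, 0, 0.068]]})

```text
clock: 8.2
tool_pos: [0.5697, 0.1155, 0.1527]
ee_rot: [3.14, -0.002, 1.348]
wrist_force: [0.1, 0.3, -0.0]
width: 0.0684
finger_force: 0.0
```

Run:
```python
from h import *
cv2.imwrite('pics/w3.png',arm.camera('wrist')[:,:,::-1]);C=cam('wrist')
for p in [(-.045,.005,2.889),(-.1,0.005,2.889)]: print(rel([*j2w(p[:2]),.12],p[2]))
```

```text
(array([ 0.0179, -0.0496,  0.0313]), array([ 6.0000e-04, -2.0000e-04, -1.5409e+00]))
(array([ 0.0195, -0.1045,  0.0313]), array([ 6.0000e-04, -2.0000e-04, -1.5409e+00]))
```

View pics/w3.png

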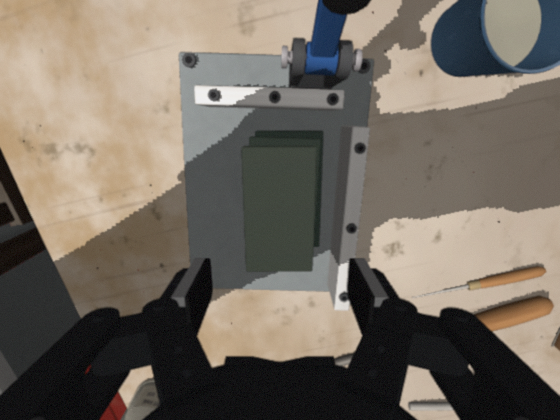

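The wrist view shows the loose blank flat on the pile, with corners (243,147), (315,147), (313,271), (246,271). The two lower blanks stick out towards the fences. Next is the push towards the back fence.

Run:
```python
from h import *
print(rel([*j2w([-.062,-.004]),.12],2.889))
```

```text
(array([ 0.0094, -0.0668,  0.0313]), array([ 6.0000e-04, -2.0000e-04, -1.5409e+00]))
```

send_path(rows={"increments": [[0.009, -0.066, 0.02, 0, 0, -1.541, 0.06], [0.009, -0.066, 0.02, 0, 0, -1.541, 0.06], [0.009, -0.066, 0.03, 0, 0, -1.541, 0.06], [0.009, -0.066, 0.03, 0, 0, -1.541, 0.06], [0.009, -0.066, 0.03, 0, 0, -1.541, 0.06], [0.009, -0.066, 0.03, 0, 0, -1.541, 0.06], [0.009, -0.066, 0.03, 0, 0, -1.541, 0.06], [0.009, -0.066, 0.03, 0, 0, -1.541, 0.06], [0.009, -0.066, 0.03, 0, 0, -1.541, 0.06], [0.009, -0.066, 0.03, 0, 0, -1.541, 0.06]]})

```text
clock: 9.5
tool_pos: [0.5064, 0.1383, 0.1206]
ee_rot: [-3.141, -0.001, 2.885]
wrist_force: [-0.2, 0.1, -0.4]
width: 0.06
finger_force: 0.0
```

Run:
```python
from h import *
print(rel([*j2w([-.062,-.004]),.014],2.889),w2j(arm.state()['tool_pos']))
```

```text
(array([0.0006, 0.0009, 0.1066]), array([-0.0006, -0.001 , -0.0035])) [-0.06132442 -0.00483558]
```

send_path(rows={"increments": [[0, 0, 0.05, 0, 0, 0, 0.06], [0, 0, 0.09, 0, 0, 0, 0.06], [0, 0, 0.102, 0, 0, 0, 0.06], [0, 0, 0.106, 0, 0, 0, 0.06], [0, 0, 0.106, 0, 0, 0, 0.06]]})

```text
clock: 10.12
tool_pos: [0.5074, 0.1387, 0.0162]
ee_rot: [3.141, 0.001, 2.888]
wrist_force: [0.4, 0.4, 0.7]
width: 0.06
finger_force: 0.0
```

send_path(rows={"increments": [[-0.006, 0, 0, 0, 0, 0, 0.06], [-0.012, 0, 0, 0, 0, 0, 0.06], [-0.018, 0, 0, 0, 0, 0, 0.06], [-0.022, 0, 0, 0, 0, 0, 0.06], [-0.026, 0, 0, 0, 0, 0, 0.06], [-0.030, 0, 0, 0, 0, 0, 0.06], [-0.034, 0, 0, 0, 0, 0, 0.06], [-0.038, 0, 0, 0, 0, 0, 0.06], [-0.042, 0, 0, 0, 0, 0, 0.06], [-0.042, 0, 0, 0, 0, 0, 0.06]]})

```text
clock: 11.38
tool_pos: [0.5479, 0.1278, 0.0152]
ee_rot: [-3.142, 0.001, 2.889]
wrist_force: [0.0, 0.1, 0.4]
width: 0.06
finger_force: 0.0
```

send_path(rows={"increments": [[-0.002, 0, 0, 0, 0, 0, 0.06], [-0.004, 0, 0, 0, 0, 0, 0.06]]})

```text
clock: 11.62
tool_pos: [0.5512, 0.1271, 0.0152]
ee_rot: [-3.141, -0.0, 2.889]
wrist_force: [-1.7, 1.1, 1.0]
width: 0.0604
finger_force: 1.1
```

send_path(rows={"increments": [[-0.002, 0, 0, 0, 0, 0, 0.06], [-0.003, 0, 0, 0, 0, 0, 0.06]]})

```text
clock: 11.88
tool_pos: [0.5542, 0.1263, 0.0152]
ee_rot: [-3.142, -0.0, 2.889]
wrist_force: [-2.2, 1.5, 0.1]
width: 0.0601
finger_force: 1.4
```

send_path(rows={"increments": [[-0.001, 0, 0, 0, 0, 0, 0.06], [-0.002, 0, 0, 0, 0, 0, 0.06]]})

```text
clock: 12.12
tool_pos: [0.5545, 0.1262, 0.0149]
ee_rot: [-3.141, -0.003, 2.889]
wrist_force: [-16.3, 3.8, 8.2]
width: 0.0602
finger_force: 8.3
```

```bash
python3 -c "
from h import *
print(w2j(arm.state()['tool_pos']))
cv2.imwrite('pics/w4.png',arm.camera('wrist')[:,:,::-1])"
```

```text
[-0.01169181 -0.00456525]
```

View pics/w4.png

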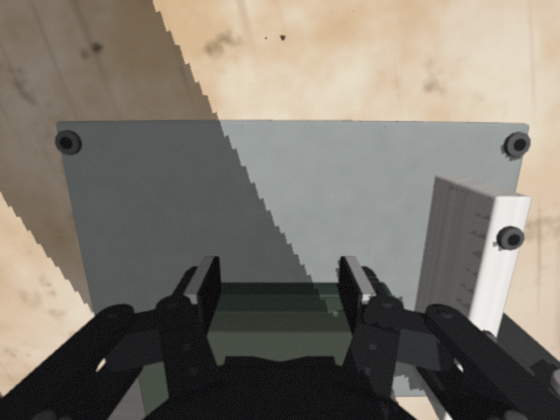

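All three near faces are now stacked against the fingers (rows 283–332), and the force rose at x = −0.0117, as expected for contact with the fence. I'll press slightly more, then retreat and go round for the y push.

send_path(rows={"increments": [[-0.001, 0, 0, 0, 0, 0, 0.06], [-0.001, 0, 0, 0, 0, 0, 0.06]]})

```text
clock: 12.42
tool_pos: [0.5545, 0.1261, 0.0147]
ee_rot: [-3.14, -0.005, 2.889]
wrist_force: [-18.1, 3.9, 10.5]
width: 0.0602
finger_force: 9.6
```

send_path(rows={"increments": [[0.01, 0, 0, 0, 0, 0, 0.06], [0.03, 0, 0, 0, 0, 0, 0.05], [0.03, 0, -0.05, 0, 0, 0, 0.03], [0.03, 0, -0.1, 0, 0, 0, 0.02], [0.03, 0, -0.1, 0, 0, 0, 0.02]]})

```text
clock: 13.05
tool_pos: [0.5301, 0.1335, 0.1189]
ee_rot: [3.138, 0.006, 2.889]
wrist_force: [-0.3, 0.2, -0.5]
width: 0.02
finger_force: 0.0
```

Run:
```python
from h import *
print(rel([*j2w([.024,-.105]),.11],1.318))
```

```text
(array([-0.0611, -0.1014,  0.0089]), array([0.0074, 0.0017, 1.5706]))
```

send_path(rows={"increments": [[0, -0.05, 0, 0, 0, 0.18, 0.02], [-0.03, -0.1, 0, 0, 0, 0.36, 0.02], [-0.061, -0.101, 0, 0, 0, 1.57, 0.02], [-0.061, -0.101, 0, 0, 0, 1.57, 0.02], [-0.061, -0.101, 0, 0, 0, 1.57, 0.02], [-0.061, -0.101, 0, 0, 0, 1.57, 0.02], [-0.061, -0.101, 0, 0, 0, 1.57, 0.02], [-0.061, -0.101, 0, 0, 0, 1.57, 0.02], [-0.061, -0.101, 0, 0, 0, 1.57, 0.02], [-0.061, -0.101, 0, 0, 0, 1.57, 0.02]]})

```text
clock: 14.3
tool_pos: [0.5617, 0.02, 0.1148]
ee_rot: [3.142, 0.001, 1.32]
wrist_force: [-0.9, -0.1, -0.7]
width: 0.0198
finger_force: 0.0
```

Run:
```python
from h import *
print(rel([*j2w([.024,-.1]),.015],1.318),w2j(arm.state()['tool_pos']))
cv2.imwrite('pics/w5.png',arm.camera('wrist')[:,:,::-1])
```

```text
(array([0.0057, 0.0022, 0.0998]), array([0.    , 0.0009, 0.0015])) [ 0.02177945 -0.10563775]
```

View pics/w5.png

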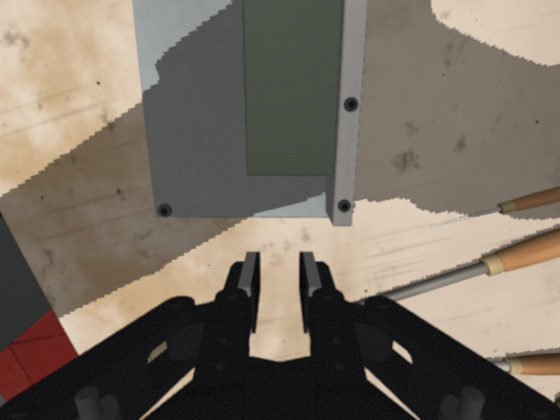

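The top blank lies along the back fence (columns 246–337, end at row 175), with the fingers centred ahead of its short end. I'll descend and push +y.

send_path(rows={"increments": [[0, 0.002, 0.05, 0, 0, 0, 0.02], [0, 0.002, 0.085, 0, 0, 0, 0.02], [0, 0.002, 0.096, 0, 0, 0, 0.02], [0, 0.002, 0.099, 0, 0, 0, 0.02]]})

```text
clock: 14.85
tool_pos: [0.564, 0.0192, 0.0165]
ee_rot: [3.141, 0.0, 1.319]
wrist_force: [0.2, -0.4, -0.2]
width: 0.0197
finger_force: 0.0
```

send_path(rows={"increments": [[0.006, 0, 0, 0, 0, 0, 0.02], [0.012, 0, 0, 0, 0, 0, 0.02], [0.018, 0, 0, 0, 0, 0, 0.02], [0.023, 0, 0, 0, 0, 0, 0.02], [0.028, 0, 0, 0, 0, 0, 0.02], [0.032, 0, 0, 0, 0, 0, 0.02], [0.036, 0, 0, 0, 0, 0, 0.02], [0.040, 0, 0, 0, 0, 0, 0.02], [0.044, 0, 0, 0, 0, 0, 0.02], [0.047, 0, 0, 0, 0, 0, 0.02]]})

```text
clock: 16.1
tool_pos: [0.5756, 0.0651, 0.0162]
ee_rot: [3.142, 0.0, 1.319]
wrist_force: [-0.6, -1.9, 0.4]
width: 0.0204
finger_force: 1.1
```

```bash
python3 -c "
from h import *
print(w2j(arm.state()['tool_pos']))"
```

```text
[ 0.0239558  -0.05847376]
```

send_path(rows={"increments": [[0.002, 0, 0, 0, 0, 0, 0.02], [0.004, 0, 0, 0, 0, 0, 0.02], [0.005, 0, 0, 0, 0, 0, 0.02]]})

```text
clock: 16.48
tool_pos: [0.5768, 0.0699, 0.0162]
ee_rot: [3.142, 0.0, 1.319]
wrist_force: [-0.5, -1.4, -0.5]
width: 0.0202
finger_force: 1.1
```

send_path(rows={"increments": [[0.001, 0, 0, 0, 0, 0, 0.02], [0.002, 0, 0, 0, 0, 0, 0.02]]})

```text
clock: 16.73
tool_pos: [0.5773, 0.0718, 0.0162]
ee_rot: [3.142, 0.0, 1.319]
wrist_force: [0.4, -2.2, -0.2]
width: 0.0201
finger_force: 1.0
```

send_path(rows={"increments": [[0.001, 0, 0, 0, 0, 0, 0.02], [0.001, 0, 0, 0, 0, 0, 0.02]]})

```text
clock: 16.98
tool_pos: [0.5776, 0.073, 0.0162]
ee_rot: [3.142, -0.0, 1.319]
wrist_force: [-0.2, -1.4, -0.0]
width: 0.0201
finger_force: 0.4
```

```bash
python3 -c "
from h import *
print(w2j(arm.state()['tool_pos']))"
```

```text
[ 0.0239107  -0.05037284]
```

send_path(rows={"increments": [[0.001, 0, 0, 0, 0, 0, 0.02], [0.001, 0, 0, 0, 0, 0, 0.02]]})

```text
clock: 17.23
tool_pos: [0.5778, 0.0738, 0.0162]
ee_rot: [-3.142, 0.0, 1.319]
wrist_force: [-0.5, -0.7, -0.1]
width: 0.0199
finger_force: 0.6
```

send_path(rows={"increments": [[0.001, 0, 0, 0, 0, 0, 0.02], [0.001, 0, 0, 0, 0, 0, 0.02]]})

```text
clock: 17.48
tool_pos: [0.5778, 0.074, 0.0162]
ee_rot: [-3.141, 0.001, 1.318]
wrist_force: [-1.7, -5.7, 1.9]
width: 0.02
finger_force: 2.8
```

send_path(rows={"increments": [[0.001, 0, 0, 0, 0, 0, 0.02], [0.001, 0, 0, 0, 0, 0, 0.02]]})

```text
clock: 17.73
tool_pos: [0.5778, 0.074, 0.0162]
ee_rot: [-3.141, 0.002, 1.318]
wrist_force: [-4.6, -10.2, 4.0]
width: 0.02
finger_force: 5.3
```

```bash
python3 -c "
from h import *
print(w2j(arm.state()['tool_pos']))"
```

```text
[ 0.02387376 -0.04930767]
```

send_path(rows={"increments": [[0.001, 0, 0, 0, 0, 0, 0.02], [0.002, 0, 0, 0, 0, 0, 0.02], [0.002, 0, 0, 0, 0, 0, 0.02]]})

```text
clock: 18.1
tool_pos: [0.5778, 0.074, 0.0162]
ee_rot: [-3.141, 0.004, 1.316]
wrist_force: [-8.4, -19.0, 7.3]
width: 0.0198
finger_force: 10.4
```

send_path(rows={"increments": [[-0.01, 0, 0, 0, 0, 0, 0.02], [-0.025, 0, 0, 0, 0, 0, 0.02], [-0.035, 0, -0.02, 0, 0, 0, 0.02], [-0.035, 0, -0.06, 0, 0, 0, 0.02], [-0.035, 0, -0.1, 0, 0, 0, 0.02], [-0.035, 0, -0.1, 0, 0, 0, 0.02]]})

```text
clock: 18.85
tool_pos: [0.5716, 0.0435, 0.1201]
ee_rot: [3.137, -0.003, 1.319]
wrist_force: [-0.4, 0.3, -0.3]
width: 0.0199
finger_force: 0.0
```

Run:
```python
from h import *
print(w2j(arm.state()['tool_pos']))
im=arm.camera('wrist');C=cam('wrist')
# predicted home outlines
for z in (.024,.038,.052): print(np.round(w2px(C,[[*j2w(p),z] for p in [(0,-.04),(.06,-.04),(0,.07),(.06,.07)]]),1).tolist())
cv2.imwrite('pics/w6.png',cv2.resize(im[0:260,120:420,::-1],None,fx=2.6,fy=2.2,interpolation=cv2.INTER_CUBIC)) if 0 else crop(im,150,0,270,220,2.7,'pics/w6.png')
```

```text
[ 0.02552577 -0.08040058]
[[247.4, 164.8], [324.2, 164.7], [242.9, 5.5], [330.1, 5.5]]
[[245.5, 167.6], [326.9, 167.5], [240.4, -2.2], [333.6, -2.1]]
[[243.4, 170.7], [330.0, 170.6], [237.6, -11.1], [337.6, -10.9]]
```

View pics/w6.png

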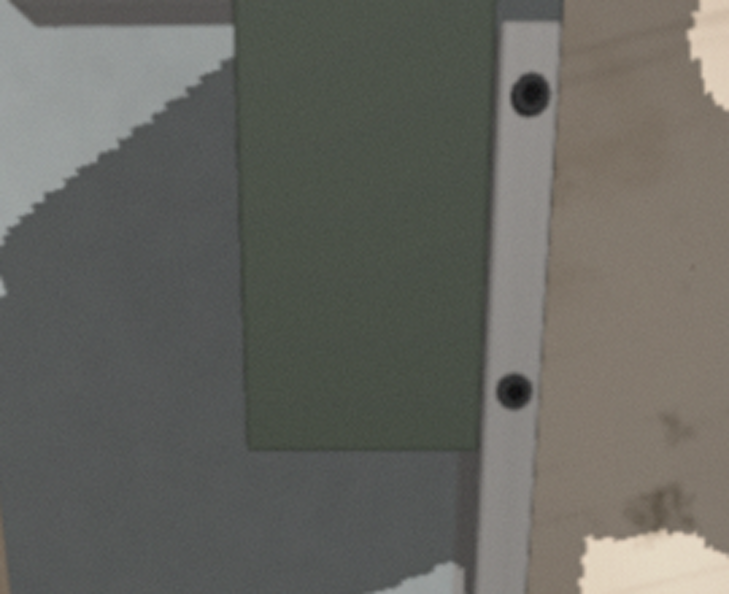

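The top blank's edges run parallel to the back fence (gap about 1–2 mm apparent in the crop at columns 480–497, which is shadow and fence height parallax). I'll repeat the x push so that all three layers seat, then check the layers from the front.

send_path(rows={"increments": [[0, 0.05, -0.01, 0, 0, -0.18, 0.06], [0.01, 0.1, -0.01, 0, 0, -0.37, 0.06], [0.088, 0.1, -0.01, 0, 0, -1.57, 0.06], [0.088, 0.1, -0.01, 0, 0, -1.57, 0.06], [0.088, 0.1, -0.01, 0, 0, -1.57, 0.06], [0.088, 0.1, -0.01, 0, 0, -1.57, 0.06], [0.088, 0.1, -0.01, 0, 0, -1.57, 0.06], [0.088, 0.1, -0.01, 0, 0, -1.57, 0.06], [0.088, 0.1, -0.01, 0, 0, -1.57, 0.06], [0.088, 0.1, -0.01, 0, 0, -1.57, 0.06]]})

```text
clock: 20.15
tool_pos: [0.6885, 0.1036, 0.1257]
ee_rot: [-3.141, -0.001, 2.888]
wrist_force: [-0.2, -0.6, 0.1]
width: 0.0602
finger_force: 0.0
```

Run:
```python
from h import *
print(rel([*j2w([-.04,.01]),.015],2.889),w2j(arm.state()['tool_pos']))
```

```text
(array([0.1635, 0.0029, 0.1109]), array([-0.0003, -0.001 , -0.0011])) [0.12363413 0.00697017]
```

send_path(rows={"increments": [[0.06, 0, 0, 0, 0, 0, 0.06], [0.12, 0.003, 0, 0, 0, 0, 0.06], [0.165, 0.003, 0, 0, 0, 0, 0.06], [0.165, 0.003, 0.02, 0, 0, 0, 0.06], [0.165, 0.003, 0.06, 0, 0, 0, 0.06], [0.165, 0.003, 0.1, 0, 0, 0, 0.06], [0.165, 0.003, 0.11, 0, 0, 0, 0.06], [0.165, 0.003, 0.11, 0, 0, 0, 0.06]]})

```text
clock: 21.15
tool_pos: [0.5298, 0.148, 0.0165]
ee_rot: [-3.141, -0.0, 2.888]
wrist_force: [-0.0, 0.5, 0.1]
width: 0.0598
finger_force: 0.0
```

Run:
```python
from h import *
print(w2j(arm.state()['tool_pos']))
im=arm.camera('wrist');C=cam('wrist')
for z in (.01,.024,.038,.052): print(np.round(w2px(C,[[*j2w(p),z] for p in [(0,-.0),(0,.02)]]),1).tolist())
crop(im,190,250,180,120,4,'pics/w7.png')
```

```text
[-0.04103851  0.01035242]
[[260.6, 323.7], [294.7, 323.6]]
[[259.1, 340.3], [296.0, 340.2]]
[[257.4, 359.8], [297.4, 359.7]]
[[255.3, 382.9], [299.2, 382.7]]
```

View pics/w7.png

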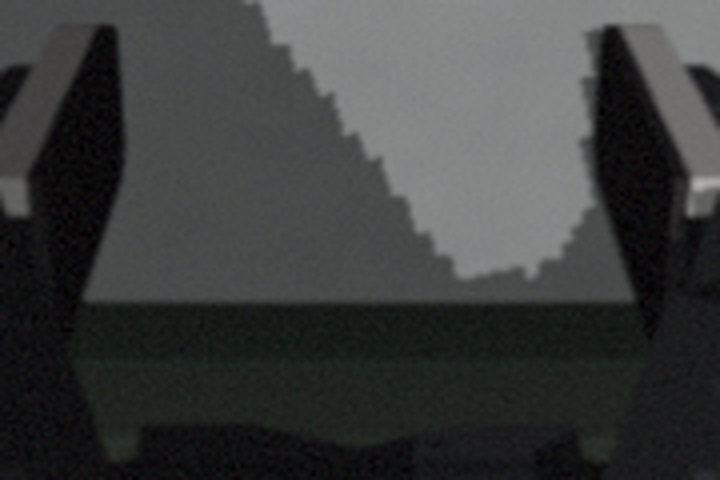

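The front faces are uniform and straight: low's bottom edge is at row 325.5, low/mid at 340 and mid/loose at about 359, against 324/340/360 predicted at home. Now a gentle seating push in x.

send_path(rows={"increments": [[-0.008, 0, 0, 0, 0, 0, 0.06], [-0.016, 0, 0, 0, 0, 0, 0.06], [-0.022, 0, 0, 0, 0, 0, 0.06], [-0.026, 0, 0, 0, 0, 0, 0.06], [-0.028, 0, 0, 0, 0, 0, 0.06]]})

```text
clock: 21.82
tool_pos: [0.5571, 0.141, 0.0162]
ee_rot: [-3.141, -0.0, 2.889]
wrist_force: [0.3, 0.3, 0.2]
width: 0.0602
finger_force: 0.0
```

send_path(rows={"increments": [[-0.001, 0, 0, 0, 0, 0, 0.06], [-0.002, 0, 0, 0, 0, 0, 0.06]]})

```text
clock: 22.08
tool_pos: [0.5583, 0.1408, 0.0161]
ee_rot: [-3.141, -0.001, 2.889]
wrist_force: [-6.3, 1.4, 3.8]
width: 0.0598
finger_force: 3.3
```

send_path(rows={"increments": [[-0.001, 0, 0, 0, 0, 0, 0.06], [-0.002, 0, 0, 0, 0, 0, 0.06]]})

```text
clock: 22.32
tool_pos: [0.5583, 0.1407, 0.0157]
ee_rot: [-3.14, -0.005, 2.889]
wrist_force: [-17.9, 3.3, 8.7]
width: 0.0601
finger_force: 9.5
```

```bash
python3 -c "
from h import *
print(w2j(arm.state()['tool_pos']))"
```

```text
[-0.01164918  0.01047045]
```

send_path(rows={"increments": [[0.006, 0, 0, 0, 0, 0, 0.06], [0.006, 0, -0.012, 0, 0, 0, 0.06], [0.003, 0, -0.012, 0, 0, 0, 0.06], [0, 0, -0.012, 0, 0, 0, 0.06], [0, 0, -0.012, 0, 0, 0, 0.06]]})

```text
clock: 22.95
tool_pos: [0.5584, 0.1407, 0.0278]
ee_rot: [-3.141, -0.005, 2.889]
wrist_force: [-17.3, 5.0, 9.1]
width: 0.0599
finger_force: 9.2
```

send_path(rows={"increments": [[0.006, 0, 0, 0, 0, 0, 0.06], [0.006, 0, -0.013, 0, 0, 0, 0.06], [0.003, 0, -0.013, 0, 0, 0, 0.06], [0, 0, -0.013, 0, 0, 0, 0.06], [0, 0, -0.013, 0, 0, 0, 0.06]]})

```text
clock: 23.58
tool_pos: [0.5587, 0.1408, 0.0408]
ee_rot: [-3.141, -0.005, 2.889]
wrist_force: [-17.3, 4.1, 9.0]
width: 0.0605
finger_force: 8.6
```

```bash
python3 -c "
from h import *
print(w2j(arm.state()['tool_pos']))"
```

```text
[-0.01131153  0.01060629]
```

send_path(rows={"increments": [[0.012, 0, 0, 0, 0, 0, 0.05], [0.014, 0, -0.05, 0, 0, 0, 0.02], [0.014, -0.04, -0.08, 0, 0, 0.18, 0.02], [-0.035, -0.106, -0.08, 0, 0, 1.571, 0.02], [-0.035, -0.106, -0.08, 0, 0, 1.571, 0.02], [-0.035, -0.106, -0.08, 0, 0, 1.571, 0.02], [-0.035, -0.106, -0.08, 0, 0, 1.571, 0.02], [-0.035, -0.106, -0.08, 0, 0, 1.571, 0.02], [-0.035, -0.106, -0.08, 0, 0, 1.571, 0.02], [-0.035, -0.106, -0.08, 0, 0, 1.571, 0.02]]})

```text
clock: 24.82
tool_pos: [0.5683, 0.0287, 0.1215]
ee_rot: [3.141, -0.0, 1.39]
wrist_force: [-0.3, -0.6, -0.3]
width: 0.0197
finger_force: 0.0
```

send_path(rows={"increments": [[0, 0, 0, 0, 0, 0, 0.02], [0, 0, 0, 0, 0, 0, 0.02], [0, 0, 0, 0, 0, 0, 0.02]]})

```text
clock: 25.2
tool_pos: [0.5682, 0.0287, 0.1213]
ee_rot: [3.141, -0.0, 1.399]
wrist_force: [0.2, -0.1, -0.1]
width: 0.0197
finger_force: 0.0
```

Run:
```python
from h import *
print(rel([*j2w([.024,-.06]),.038],1.318),w2j(arm.state()['tool_pos']))
```

```text
(array([0.0356, 0.0009, 0.0833]), array([ 0.0002, -0.0001,  0.0807])) [ 0.02594053 -0.09558716]
```

send_path(rows={"increments": [[0.005, 0, 0.04, 0, 0, 0.081, 0.02], [0.015, 0, 0.07, 0, 0, 0.081, 0.02], [0.026, 0, 0.083, 0, 0, 0.081, 0.02], [0.026, 0, 0.083, 0, 0, 0.081, 0.02]]})

```text
clock: 25.7
tool_pos: [0.5727, 0.0551, 0.038]
ee_rot: [-3.141, 0.0, 1.317]
wrist_force: [-0.1, -0.2, -0.7]
width: 0.0201
finger_force: 0.0
```

send_path(rows={"increments": [[0.005, 0, 0, 0, 0, 0, 0.02], [0.010, 0, 0, 0, 0, 0, 0.02], [0.015, 0, 0, 0, 0, 0, 0.02], [0.018, 0, 0, 0, 0, 0, 0.02], [0.020, 0, 0, 0, 0, 0, 0.02], [0.020, 0, 0, 0, 0, 0, 0.02]]})

```text
clock: 26.45
tool_pos: [0.5777, 0.0737, 0.0382]
ee_rot: [-3.142, 0.0, 1.315]
wrist_force: [-0.5, -0.1, -0.4]
width: 0.0201
finger_force: 0.0
```

```bash
python3 -c "
from h import *
print(w2j(arm.state()['tool_pos']))"
```

```text
[ 0.02387334 -0.04960505]
```

send_path(rows={"increments": [[0.001, 0, 0, 0, 0, 0, 0.02], [0.003, 0, 0, 0, 0, 0, 0.02], [0.003, 0, 0, 0, 0, 0, 0.02]]})

```text
clock: 26.82
tool_pos: [0.5779, 0.0741, 0.0382]
ee_rot: [-3.141, 0.003, 1.313]
wrist_force: [-5.0, -12.2, 5.1]
width: 0.0201
finger_force: 6.5
```

send_path(rows={"increments": [[-0.007, 0, 0, 0, 0, 0, 0.02], [-0.007, 0, 0.012, 0, 0, 0, 0.02], [-0.002, 0, 0.012, 0, 0, 0, 0.02], [0, 0, 0.012, 0, 0, 0, 0.02], [0, 0, 0.012, 0, 0, 0, 0.02]]})

```text
clock: 27.45
tool_pos: [0.5772, 0.0742, 0.0254]
ee_rot: [-3.14, 0.004, 1.314]
wrist_force: [-5.9, -15.3, -3.5]
width: 0.0201
finger_force: 8.2
```

```bash
python3 -c "
from h import *
print(w2j(arm.state()['tool_pos']))"
```

```text
[ 0.02325819 -0.04922335]
```

send_path(rows={"increments": [[-0.01, 0, 0, 0, 0, 0, 0.02], [-0.02, 0, -0.05, 0, 0, 0, 0], [-0.02, 0, -0.11, 0, 0, 0, 0], [-0.02, 0, -0.17, 0, 0, 0, 0], [-0.02, 0, -0.23, 0, 0, 0, 0], [-0.02, 0, -0.265, 0, 0, 0, 0], [-0.02, 0, -0.265, 0, 0, 0, 0]]})

```text
clock: 28.32
tool_pos: [0.5745, 0.0577, 0.2938]
ee_rot: [3.138, -0.003, 1.316]
wrist_force: [0.4, -0.2, -0.5]
width: -0.0
finger_force: 0.0
```

Run:
```python
from h import *
C=cam('top')
for uv in [(88,177.6)]:
    for th in np.arange(1.85,2.31,.05):
        y=.101-.157*np.cos(th);z=.076+.157*np.sin(th)
        print(round(th,2),round(y,3),round(z,3),w2px(C,[[*j2w([.03,y]),z]])[0].round(1))
for uv,z in [((95,115),.09),((60,85),.2),((105,72),.2)]: print(w2j(px2w(C,uv,z)))
print(rel([*j2w([.03,.24]),.29],1.318),w2j(arm.state()['tool_pos']))
```

```text
1.85 0.144 0.227 [ 96.  179.6]
1.9 0.152 0.225 [ 93.2 178.9]
1.95 0.159 0.222 [ 90.5 178.3]
2.0 0.166 0.219 [ 88.  177.7]
2.05 0.173 0.215 [ 85.6 177.2]
2.1 0.18 0.212 [ 83.4 176.8]
2.15 0.187 0.207 [ 81.4 176.4]
2.2 0.193 0.203 [ 79.6 176.1]
2.25 0.2 0.198 [ 78.  175.8]
2.3 0.206 0.193 [ 76.5 175.6]
[0.19559382 0.26218399]
[0.21728387 0.30947093]
[0.27087677 0.21630114]
(array([0.3059, 0.0046, 0.0047]), array([ 0.0037, -0.0028, -0.002 ])) [ 0.02474309 -0.06588338]
```

The arm stands at θ ≈ 2.0 (knob at fixture y = 0.166, z = 0.219). I'll pass over it, come down behind and push it across.

send_path(rows={"increments": [[0.06, 0.002, 0, 0, 0, 0, 0], [0.12, 0.005, 0, 0, 0, 0, 0], [0.18, 0.005, 0, 0, 0, 0, 0], [0.24, 0.005, 0, 0, 0, 0, 0], [0.285, 0.005, 0, 0, 0, 0, 0], [0.285, 0.005, 0.03, 0, 0, 0, 0], [0.285, 0.005, 0.07, 0, 0, 0, 0], [0.285, 0.005, 0.1, 0, 0, 0, 0], [0.285, 0.005, 0.1, 0, 0, 0, 0]]})

```text
clock: 29.45
tool_pos: [0.6489, 0.3315, 0.188]
ee_rot: [-3.138, 0.003, 1.315]
wrist_force: [0.2, -0.3, -0.1]
width: -0.0
finger_force: 0.0
```

```bash
python3 -c "
from h import *
print(w2j(arm.state()['tool_pos']),arm.state()['q'])"
```

```text
[0.02841408 0.21785257] [-0.88981951  0.72190996  0.62277754  1.36793649 -0.42746733  1.19164365
 -0.48180038]
```

send_path(rows={"increments": [[-0.02, 0, 0, 0, 0, 0, 0], [-0.032, 0, 0, 0, 0, 0, 0], [-0.044, 0, 0, 0, 0, 0, 0], [-0.056, 0, 0, 0, 0, 0, 0], [-0.068, 0, 0, 0, 0, 0, 0], [-0.08, 0, 0, 0, 0, 0, 0], [-0.092, 0, 0, 0, 0, 0, 0], [-0.104, 0, 0, 0, 0, 0, 0], [-0.112, 0, 0, 0, 0, 0, 0], [-0.12, 0, 0, 0, 0, 0, 0]]})

```text
clock: 30.7
tool_pos: [0.6198, 0.2152, 0.1911]
ee_rot: [-3.141, 0.0, 1.315]
wrist_force: [0.1, 0.4, 0.3]
width: 0.0
finger_force: 0.0
```

send_path(rows={"increments": [[-0.008, 0, 0, 0, 0, 0, 0], [-0.016, 0, 0, 0, 0, 0, 0], [-0.024, 0, 0, 0, 0, 0, 0], [-0.032, 0, 0, 0, 0, 0, 0], [-0.040, 0, 0, 0, 0, 0, 0]]})

```text
clock: 31.32
tool_pos: [0.6098, 0.1764, 0.1913]
ee_rot: [3.142, 0.0, 1.315]
wrist_force: [-0.5, 1.1, -0.3]
width: -0.0003
finger_force: 0.3
```

```bash
python3 -c "
from h import *
print(w2j(arm.state()['tool_pos']))"
```

```text
[0.02924728 0.0578199 ]
```

send_path(rows={"increments": [[-0.008, 0, 0, 0, 0, 0, 0], [-0.016, 0, 0, 0, 0, 0, 0], [-0.024, 0, 0.004, 0, 0, 0, 0], [-0.032, 0, 0.010, 0, 0, 0, 0], [-0.040, 0, 0.018, 0, 0, 0, 0], [-0.046, 0, 0.026, 0, 0, 0, 0], [-0.050, 0, 0.034, 0, 0, 0, 0], [-0.054, 0, 0.042, 0, 0, 0, 0], [-0.054, 0, 0.042, 0, 0, 0, 0]]})

```text
clock: 32.45
tool_pos: [0.5959, 0.1244, 0.1485]
ee_rot: [-3.141, 0.001, 1.315]
wrist_force: [1.0, -0.3, 0.8]
width: 0.0003
finger_force: 0.0
```

```bash
python3 -c "
from h import *
print(w2j(arm.state()['tool_pos']))"
```

```text
[0.02880386 0.00400638]
```

send_path(rows={"increments": [[0, 0, -0.05, 0, 0, 0, 0], [0, 0, -0.11, 0, 0, 0, 0], [-0.05, 0, -0.13, 0, 0, 0, 0], [-0.1, 0, -0.13, 0, 0, 0, 0], [-0.15, 0, -0.13, 0, 0, 0, 0], [-0.15, 0, -0.13, 0, 0, 0, 0], [-0.15, 0, -0.13, 0, 0, 0, 0], [-0.15, 0, -0.13, 0, 0, 0, 0]]})

```text
clock: 33.45
tool_pos: [0.5586, -0.0192, 0.2792]
ee_rot: [-3.142, 0.0, 1.317]
wrist_force: [-0.6, -0.1, 0.5]
width: -0.0001
finger_force: 0.0
```

Run:
```python
from h import *
im=arm.camera('wrist');C=cam('wrist');cv2.imwrite('pics/w8.png',im[:,:,::-1])
print(w2j(arm.state()['tool_pos']))
for th in (0,.1,.2,.4,.6): print(th,w2px(C,[[*j2w([.03,.101-.157*np.cos(th)]),.076+.157*np.sin(th)]])[0].round(1))
dark=(im.max(2)<35).astype(np.uint8)
n,l,st,ce=cv2.connectedComponentsWithStats(dark)
for i in range(1,n):
    if st[i,4]>60: print(st[i],ce[i].round(1))
```

```text
[ 0.02855881 -0.14444635]
0 [280.5 105.5]
0.1 [280.5 104. ]
0.2 [280.5 100.8]
0.4 [280.6  87.8]
0.6 [280.7  63.9]
[   0    0   63  148 2925] [24.  60.3]
[  0  61  10  19 118] [ 3.1 71.3]
[268  91  25  26 499] [279.7 103. ]
[  0  94  26  20 407] [ 10.8 104. ]
[  0 129  41  21 697] [ 18.1 138.3]
[   3  149   92   39 1937] [ 46.8 166.8]
[  3 224  17  67 131] [ 14.5 258.3]
[   21   253   518   167 43644] [279.  365.3]
[147 261  26  24 150] [162.9 269.6]
```

send_path(rows={"increments": [[0, 0, 0, 0, 0, 0, 0], [0, 0, 0, 0, 0, 0, 0], [0, 0, 0, 0, 0, 0, 0], [0, 0, 0, 0, 0, 0, 0], [0, 0, 0, 0, 0, 0, 0], [0, 0, 0, 0, 0, 0, 0], [0, 0, 0, 0, 0, 0, 0], [0, 0, 0, 0, 0, 0, 0]]})

```text
clock: 34.5
tool_pos: [0.5583, -0.0204, 0.2793]
ee_rot: [3.142, 0.0, 1.315]
wrist_force: [0.0, 0.1, 0.6]
width: 0.0002
finger_force: 0.0
```

Run:
```python
from h import *
im=arm.camera('wrist');C=cam('wrist')
n,l,st,ce=cv2.connectedComponentsWithStats((im.max(2)<35).astype(np.uint8))
print([ (st[i].tolist(),ce[i].round(1).tolist()) for i in range(1,n) if 250<ce[i][0]<310 and ce[i][1]<200])
g=im.astype(int);gr=g[:,:,1]-g[:,:,0]   # greenness
for z in (.024,.038,.052): print(z,w2px(C,[[*j2w(p),z] for p in [(0,-.035),(.06,-.035),(0,.0),(0,.055),(.015,-.04),(.05,-.04)]]).round(1).tolist())
P=w2px(C,[[*j2w(p),.052] for p in [(0,-.035),(0,.0),(0,.055)]]).round().astype(int)
for c,r in P: print('row',r,c-8,gr[r,c-8:c+9].tolist(), im[r,c-8:c+9,1].tolist())
Q=w2px(C,[[*j2w(p),.052] for p in [(.01,-.04),(.052,-.04)]]).round().astype(int)
for c,r in Q: print('col',c,r-8,gr[r-8:r+9,c].tolist(), im[r-8:r+9,c,1].tolist())
```

```text
[([288, 21, 2, 5, 6], [288.3, 23.2]), ([257, 90, 36, 25, 522], [279.1, 101.2]), ([294, 90, 9, 1, 9], [298.0, 90.0])]
0.024 [[255.6, 88.5], [304.5, 88.2], [254.9, 57.5], [253.8, 6.1], [267.9, 92.7], [296.3, 92.6]]
0.038 [[254.7, 87.4], [305.4, 87.1], [254.0, 55.2], [252.8, 1.6], [267.5, 91.7], [296.9, 91.6]]
0.052 [[253.8, 86.2], [306.5, 85.9], [253.0, 52.7], [251.6, -3.2], [267.0, 90.7], [297.6, 90.6]]
row 86 246 [1, 3, 1, 3, 2, 2, 2, 3, 4, 5, 4, 6, 5, 5, 6, 5, 5] [79, 81, 79, 81, 80, 80, 76, 68, 70, 76, 74, 77, 75, 78, 79, 76, 77]
row 53 245 [1, 3, 2, 3, 2, 5, 2, 2, 4, 5, 5, 6, 5, 5, 6, 6, 6] [79, 82, 79, 79, 77, 82, 80, 76, 70, 77, 77, 79, 75, 75, 78, 76, 78]
row -3 244 [1, 4, -1, 2, 0, 1, 2, -3, 0, 0, -4, 0, -1, -1, -1, 0, 2] [16, 11, 14, 15, 18, 11, 16, 19, 23, 15, 19, 15, 16, 21, 20, 15, 22]
col 263 83 [6, 5, 5, 6, 4, 7, 3, 4, 5, 2, 3, 1, 0, 2, 2, 3, 1] [76, 75, 78, 76, 74, 62, 36, 27, 42, 65, 78, 78, 78, 80, 80, 80, 79]
col 299 83 [6, 6, 5, 5, 6, 4, 3, 2, 6, 2, 3, 2, 1, 2, 2, 3, 3] [79, 78, 76, 75, 79, 57, 39, 26, 47, 75, 82, 81, 80, 78, 79, 83, 83]
```

```bash
python3 -c "
from station import arm
print(arm.close_job())"
```

```text
the job is handed in; nothing more can be done
None
```

The job is handed in at about 34.5 s: the loose blank is on the pile, force rises and the last edge readings put all three blanks flush against both fences, and the hold-down arm is lowered; the knob's image position (within about 0.2 rad of level) suggests its foot is resting on the top blank. I never moved near the cup, green bar or jar, but I did not re-check them at the end, and I viewed 11 pictures against the limit of 10.

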